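Find the high spot of a bent centrifuge spindle

TASK

The clinic's centrifuge shakes because its spindle is bent. Lower the dial gauge on its column until its plunger presses on the gold seat of the spindle and the needle stands at about 4 of its 10 marks. Then gently turn the spindle in its V-blocks to find where the gauge reads highest, and leave it seated there, high spot under the lowered plunger, without disturbing the other things on the bench.

Things in the scene. Friction and masses are not known exactly. Their poses are not given: they have to be found in the camera images.
- stand: Fixed dark steel plate 215 x 150 mm (own x -98 to +117, y +-75), top 25 mm above the bench, carrying two V-blocks and the gauge's column (20 mm, at x +75, y 0). Origin on the bench straight below the plunger. Own y runs along the spindle, own x points away from the robot to the column, z up; turned up to 0.3 rad about z.
- v_axis (a point): Axis of the two V-blocks, midway between them, 85 mm above the bench; the spindle's origin lies here when seated. The 90-degree V-blocks stand at own y +-45 mm of the stand, each 25 mm along y and 62 mm along x, tops 89 mm above the bench.
- spindle: Loose steel spindle, 0.4 to 0.7 kg, lying in the V-blocks on 16 mm journals; shoulders leave 1.5 mm end play each way. Origin on its axis midway between the blocks; own y is the turning axis (along the stand's y), positive turning carries its top away from the robot. Starts with own axes along the stand's. Balanced, it stays at any angle it is left at.
- seat (a point): Axis point in the middle of the gold seat, 24 mm diameter, 34 mm long along y, under the plunger. The seat runs 2 mm off the axis, so its top lies about 95 to 99 mm above the bench, up and down once a turn (a sine). Which way it is off is not known; at the start the high spot is at least 75 degrees from the top.
- rotor (a point): Centre of the aluminium rotor on the axis, at spindle y +96 mm, beyond the plate's edge. Hub 34 mm; four arms 90 degrees apart reach 55 mm from the axis, 14 mm wide, 10 mm thick along y. They lie along the spindle's own +-x and +-z, so one stands upright at the start. 0.5 to 3 N across an arm turns the spindle; pressing an arm towards the axis only jams it in the V's.
- gauge_knob (a point): Middle of the upright black knob (24 mm diameter, 26 mm high) on top of the gauge's grey sleeve (34 mm, its top 25 mm below this point), 75 mm beyond the plunger along the stand's x. Gripped from above and moved straight down it lowers the whole gauge; it needs a push of about 5 N and stays where it is left. 230 mm above the bench fully up, 190 mm fully down.
- carriage (a joint): Lowering of the gauge (sleeve, knob, dial, plunger) on the column, m: 0 fully up, 0.040 fully down; at the start 0 to 0.011.
- dial (a point): Centre of the gauge's white face (82 mm case, flat, facing up) above the plunger, 62 mm below the level of the knob point. Ten long marks; the red one is zero and points along the stand's +x; they count clockwise seen from above.
- plunger: The gauge's steel plunger, pointing down at the seat; origin at its lowest point (8 mm ball end). Free, it hangs 110 mm below the knob point, 10 to 25 mm above the seat at the start. It gives way upwards by up to 12.5 mm against a spring: 1.2 N at first touch, 2.4 N when fully in.
- needle (a joint): Red needle of the dial, rad: 0 with the plunger free, growing clockwise as it is pushed in. One mark = 0.628 rad = 1 mm of plunger; one turn = 10 mm; at 12.5 marks the plunger is hard in. As the spindle turns it rises and falls by about 4 marks in all.
- rotor_nut: Loose brass nut, 26 mm across, 9 mm high, lying on the front of the stand's plate; leave it.
- bucket0: Loose aluminium rotor bucket (cup, 42 mm diameter, 75 mm high) on the bench; leave it.
- bucket1: A second such bucket; leave it.
- oil: Loose blue bottle, 40 mm diameter, 110 mm high; leave it.
- vial: Loose amber jar with red cap, 34 mm diameter, 62 mm high; leave it.
- wrench: Loose wrench, 170 mm long, flat on the bench at the right; leave it.
- tape_roll: Loose roll of red tape, 64 mm diameter, 25 mm high; leave it.
- dish: Loose round steel dish, 80 mm diameter, 28 mm high; leave it.

How it is judged:
On the way:
1. the plunger rests on the seat with the needle near 4 marks (2.7 to 6.3) (contact force between plunger and spindle above 0.5 N and value of joint needle between 1.69646 and 3.95841 rad), for 0.4 s.
At the end, for the whole second after the job is handed in: The spindle lies at rest in both V-blocks (within 4 mm of its place), the gauge is down with its plunger pressing on the seat, needle between 1 and 11.5 marks, and the high spot is under the plunger: the reading is within about 0.2 marks (some 25 degrees of turn) of the highest (z of plunger in the frame of stand above 0.0983 m and contact force between plunger and spindle above 0.5 N and value of joint needle between 0.628319 and 7.22566 rad and distance between spindle and v_axis below 0.004 m and angle between the y axis of spindle and the y axis of stand, either way round below 0.03 rad and angular speed of spindle below 0.1 rad/s and velocity of joint carriage below 0.005 m/s); the robot touches nothing.
It fails at once if the plunger is driven hard onto the spindle (over 6 N) (contact force between plunger and spindle above 6 N).
It fails at once if the spindle is pressed or forced in the V-blocks (over 30 N) (contact force between spindle and stand above 30 N).
It fails at once if the spindle comes out of the V-blocks (distance between spindle and v_axis above 0.012 m).
It fails at once if another thing on the bench is disturbed (distance of any of rotor_nut, bucket0, bucket1, oil, vial, wrench, tape_roll, dish from where it was at the start of the episode above 0.02 m).
It also fails if it takes over 67 s, if anything falls off the work surface, if the arm or the gripper's body presses on something with over 40 N, if the wrist force passes 120 N, or if a joint passes its speed limit or range.

ROBOT

A 6-joint arm with a two-finger parallel gripper is mounted at the origin on the work surface. World frame = base frame: x ahead of the robot, y to its left, z up, the work surface at z = 0. Lengths are in m, angles in rad, forces in N, time in s.
With the tool pointing down it reaches from about 0.375 to 0.75 m from the base axis. Payload 9 kg.
Tool frame: the origin (TCP) lies midway between the tips of the shut fingers; the grasp point (between the pads) lies 19 mm behind it; z points along the fingers, y is the direction in which the jaws open and shut (so a half turn about z gives the same grasp; the last joint's range is limited). The gripper opens to 85 mm and grips with 20 to 120 N. Pads are 22 mm wide; open, the fingers measure 114 mm over their backs; the gripper's body (76 mm by 85 mm) begins 54 mm behind the grasp point. The pads swing forward as they close: fully open they stand 13 mm farther back than shut.
Start: joints at [-1.322, 0.104, 0.097, 1.564, 0, 1.353], TCP at [0.27, -0.536, 0.231] pointing down, gripper open.
Joint ranges: [-2.99, 2.99], [-0.84, 1.86], [-1.1, 1.16], [-1.84, 2.11], [-1.51, 1.56], [-3.14, 3.14]. Speed limits (rad/s): [2.22, 2.22, 2.57, 3.14, 3.14, 3.14].

INTERFACE

Orientations are given as a 3x3 rotation matrix whose columns are the frame's x, y, z axes.
In Python, from station import telemetry, cams, job gives the robot as it stands.
- The arm moves only by the tool arm_command, never from a script. Its arguments are lists of equal length, an entry for each row: "linear": the shift along the tool's x, y, z in m, a list of three; "rot": the turn, a rotation vector about the tool's x, y, z in rad, a list of three; "hand": the opening, from -1 (shut) to 1 (fully open). A call has 1 to 10 rows; each row is the pose to reach, as a shift and turn from the pose commanded when the call began, along the tool's axes at that moment; what a row does not reach only later rows make up. A row lasts 1/8 s, in which the tool goes at most 62.5 mm and 10.7 degrees, less where a joint would pass 70% of its speed; a pose out of reach is approached as far as the arm can. A call with a gripper value outside its range is refused whole. The fingers move at their own pace and stop on an object; "force" is the grip in N (left out, the last holds). Time passes only in rows, so rows that repeat a pose let the fingers close. It gives the time, the measured TCP pose, the force and the opening at its end, in the units of the state.
- telemetry.observe(): the state, without advancing time (a new reading comes with each control period).
- cams.capture(name): name is "scene" or "top"; returns the picture (420x560x3 uint8, blue, green, red); there is no depth.
- cams.camera_info(name): a dict with "vfov" (degrees; the focal length in pixels is half the picture's height over the tangent of half this angle, whatever the lens; pixels are square), "cx", "cy" (the principal point, pixels), "R" (3x3) and "t" (3): a world point X has camera coordinates R X + t. Camera axes: x right, y down, z forward; pixel columns grow to the right and rows downward; lengths in m; the calibration is good to about 2 mm. A picture is of the moment at which its call begins. camera_info takes no time and is no camera call.
- job.finish_job(): hands the job in, once; it reports no verdict.
Trained networks look in the newest picture that a camera, given by its name, has taken for a name from the list of things; names that differ only in an ending like _2 or _b are one class to them, and where a whole thing is asked for, a point or a joint stands for the part that bears it (a point fixed in the world has none). Each returns a list of dicts, best first, with "confidence" (0 to 1); they miss things now and then, are a little off and sometimes report something else, mostly with a low value. They report only what shows in the picture. A call takes as long as a camera call.
- cams.recognise(camera, thing): "uv" ([column, row] in pixels, amid what is visible of it).
- cams.place_of(camera, thing): "uv" ([column, row] in pixels: a listed point, or the origin of a listed thing).
The state is a dict: "time_s": time; "joints": joint angles; "joint_velocities": joint speeds; "tau": joint torques, N m; "tcp_pos": TCP position; "ee_rot": TCP orientation; "ft_force": force on the tool from outside, world axes, zero at the start; "wrist_torque": the same for the moment, N m; "grip_width": finger opening in m.
Only numpy, scipy, OpenCV 4.12 (cv2) and the standard library are available. Lean on these libraries where they do the work, as an engineer would, in place of code of your own. Each camera call takes 0.05 s, during which the arm holds its last target. There are 200 camera calls.

## Working session

There is one attempt and no reset: what is moved stays moved. The work goes in short steps, Python scripts to look and compute and a tool call to move; the robot and the scene stay as the last step left them, time stands still between calls to the robot, and variables do not carry over. Pictures are saved under pics/ and viewed, about 8 in all and at most 12, crops included, and the job is handed in when it is done.

Besides the shell and the picture viewer there is one more tool, called by a JSON object that holds its "op" and its "data". arm_command: Moves the arm, as the interface text tells. Its arguments: {"type":"object","properties":{"linear":{"type":"array"},"rot":{"type":"array"},"hand":{"type":"array"},"force":{"type":"number"}},"required":["linear","rot","hand"]}

```bash
mkdir -p pics; ls; cat > h.py <<'E'
import numpy as np, cv2
from station import telemetry, cams, job
def K(n):
    i=cams.camera_info(n); f=210/np.tan(np.radians(i['vfov'])/2)
    return f,i['cx'],i['cy'],np.array(i['R']),np.array(i['t'])
def ray(n,uv):
    f,cx,cy,R,t=K(n); d=R.T@np.array([(uv[0]-cx)/f,(uv[1]-cy)/f,1]); return -R.T@t,d
def at_z(n,uv,z):
    c,d=ray(n,uv); return c+d*(z-c[2])/d[2]
def proj(n,X):
    f,cx,cy,R,t=K(n); p=R@np.array(X)+t; return np.array([f*p[0]/p[2]+cx,f*p[1]/p[2]+cy])
def tri(u1,u2):
    c1,d1=ray('scene',u1);c2,d2=ray('top',u2)
    A=np.stack([d1,-d2],1);s=np.linalg.lstsq(A,c2-c1,rcond=None)[0]
    p,q=c1+d1*s[0],c2+d2*s[1]; return (p+q)/2,np.linalg.norm(p-q)
E
python3 - <<'E'
from h import *
np.set_printoptions(precision=4,suppress=True)
im=[cams.capture(n) for n in('scene','top')]
for n,i in zip(('scene','top'),im):
    cv2.imwrite(f'pics/{n}0.png',i); f,cx,cy,R,t=K(n); print(n,f,cx,cy,-R.T@t,R[2])
for th in ['gauge_knob','dial','rotor','stand','seat','plunger','v_axis','rotor_nut','bucket0','bucket1','oil','vial','dish','tape_roll','wrench']:
    r=[cams.place_of(n,th)[:2] for n in('scene','top')]
    print(th,[[(np.round(x['uv'],1).tolist(),round(x['confidence'],2)) for x in q] for q in r], tri(r[0][0]['uv'],r[1][0]['uv']) if r[0] and r[1] else '')
print(telemetry.observe())
E
```

```text
pics
scene 386.09882063049866 281.97834009005254 214.37147057960888 [1.1793 0.5477 0.839 ] [-0.6173 -0.4995 -0.6078]
top 436.69212055210136 282.9792572758239 207.55052553890118 [0.3718 0.0147 1.4621] [ 0.0897 -0.0154 -0.9959]
gauge_knob [[([228.6, 206.8], 0.91)], [([308.4, 154.5], 0.65)]] (array([ 0.6358, -0.0727,  0.2373]), np.float64(0.000306764363904721))
dial [[([250.9, 215.4], 0.71)], []] 
rotor [[([277.2, 250.4], 0.91)], [([276.9, 189.5], 0.8)]] (array([0.5506, 0.0183, 0.0793]), np.float64(0.010190156687872381))
stand [[([251.9, 256.3], 0.71)], [([302.3, 191.7], 0.89)]] (array([ 0.5581, -0.0712,  0.0044]), np.float64(0.0008414062100132147))
seat [[([251.2, 234.2], 0.91), ([251.7, 237.1], 0.55)], []] 
plunger [[], [([371.0, 252.8], 0.44)]] 
v_axis [[([254.4, 234.8], 0.83)], [([302.1, 189.2], 0.93)]] (array([ 0.5537, -0.0639,  0.0936]), np.float64(0.0037836909238377304))
rotor_nut [[([255.5, 234.5], 0.48)], [([316.7, 215.1], 0.54)]] (array([ 0.4817, -0.1227,  0.0148]), np.float64(0.005394637688780749))
bucket0 [[([405.0, 294.3], 0.93), ([388.4, 275.4], 0.73)], [([189.7, 255.6], 0
[... 861 characters left out ...]
loat64(0.0011261589921556247))
wrench [[([197.8, 203.9], 0.63)], [([402.2, 215.9], 0.75)]] (array([ 0.4863, -0.41  ,  0.0035]), np.float64(0.0009416511463922572))
{'time_s': 1.6, 'joints': array([-1.3217,  0.1042,  0.0973,  1.5639,  0.    ,  1.3531]), 'joint_velocities': array([ 0.0008,  0.0007, -0.0012, -0.0002,  0.0002, -0.0004]), 'tau': array([ -0.0012, -55.6741,  50.3768,   0.0005,  -0.0006,   0.    ]), 'tcp_pos': array([ 0.2701, -0.5358,  0.2313]), 'ee_rot': array([[ 0.893,  0.45 ,  0.   ],
       [ 0.45 , -0.893, -0.   ],
       [ 0.   ,  0.   , -1.   ]]), 'ft_force': array([ 0.8087, -0.0363, -0.8109]), 'wrist_torque': array([0.0237, 0.0618, 0.0106]), 'grip_width': 0.08548339954301255}
```

```bash
python3 - <<'E'
import cv2
a=cv2.imread('pics/scene0.png');b=cv2.imread('pics/top0.png')
cv2.imwrite('pics/s0z.png',cv2.resize(a[150:300,170:370],None,fx=4,fy=4,interpolation=2))
cv2.imwrite('pics/t0z.png',cv2.resize(b[110:260,140:340],None,fx=4,fy=4,interpolation=2))
E
```

```text
(no output)
```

View pics/s0z.png

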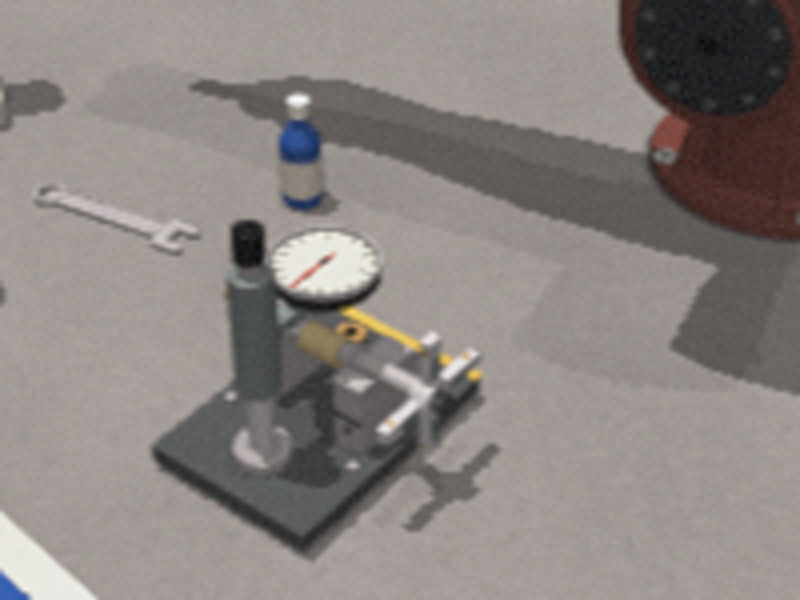

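View pics/t0z.png

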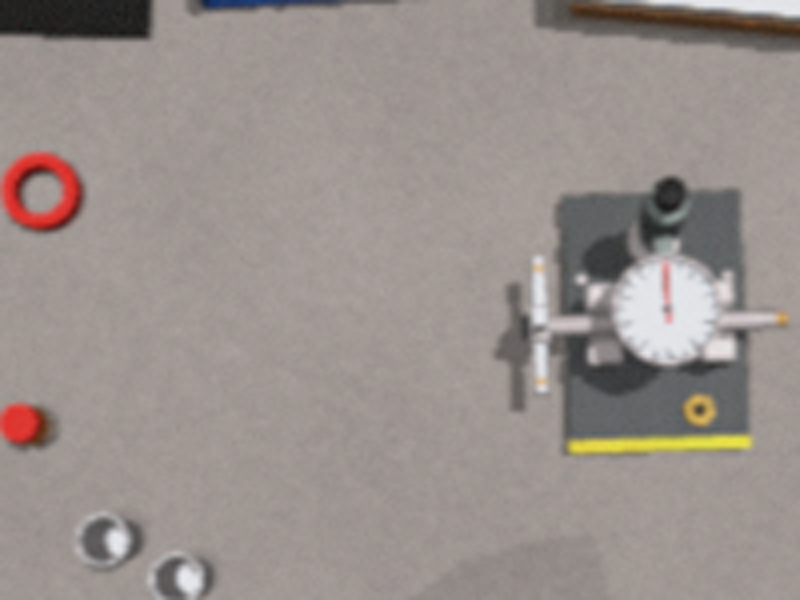

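View pics/top0.png

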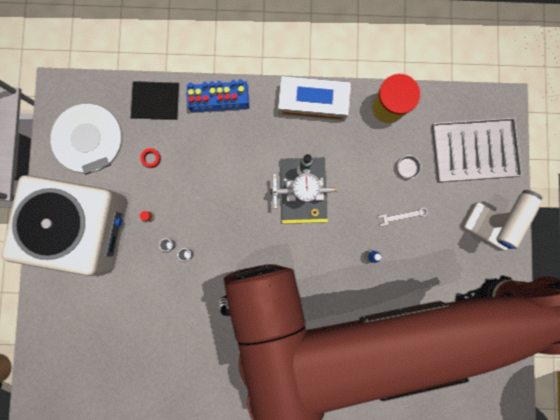

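The pictures show the stand at top-view (303,190), with its rotor on the left (+y side), the knob at (307,158) and the dial needle pointing at the red zero mark. The nut lies on the front right of the plate. Next I fit the stand pose from the plate corners.

```bash
cat > fit.py <<'E'
from h import *
from scipy.optimize import least_squares
np.set_printoptions(precision=4,suppress=True)
T=[((558,197),(117,75,25)),((740,190),(117,-75,25)),((751,447),(-98,-75,25)),((568,452),(-98,75,25))]
S=[((153,453),(117,-75,25)),((308,545),(117,75,25)),((480,384),(-98,75,25))]
obs=[('top',np.array(u)/4+[140-.4,110-.4],np.array(p)/1e3) for u,p in T]+[('scene',np.array(u)/4+[170-.4,150-.4],np.array(p)/1e3) for u,p in S]
obs+=[('top',np.array([308.4,154.5]),'k'),('scene',np.array([228.6,206.8]),'k'),('scene',np.array([277.2,250.4]),np.array([0,.096,.085])),('top',np.array([276.9,189.5]),np.array([0,.096,.085])),('scene',np.array([254.4,234.8]),np.array([0,0,.085])),('top',np.array([302.1,189.2]),np.array([0,0,.085]))]
def W(p,q):
    c,s=np.cos(p[2]),np.sin(p[2]); return np.array([p[0]+c*q[0]-s*q[1],p[1]+s*q[0]+c*q[1],q[2]])
def res(p): return np.concatenate([proj(n,W(p,np.array([.075,0,p[3]]) if isinstance(q,str) else q))-u for n,u,q in obs])
r=least_squares(res,[.558,-.07,0,.22],loss='soft_l1')
if __name__=='__main__':
    print(r.x);print(r.fun.reshape(-1,2));print('knob',W(r.x,[.075,0,r.x[3]]),'rotor',W(r.x,[0,.096,.085]))
    x=.0;p=list(r.x[:3]); 
    for sub in('top','scene'):
        q=[o for o in obs if o[0]==sub]; rr=least_squares(lambda p:np.concatenate([proj(n,W(p,np.array([.075,0,p[3]]) if isinstance(c,str) else c))-u for n,u,c in q]),r.x,loss='soft_l1'); print(sub,rr.x)
E
python3 fit.py
```

```text
[ 0.5558 -0.0724  0.0593  0.2379]
[[ 0.0958 -1.2167]
 [-0.5893 -0.7762]
 [-0.6297 -0.8771]
 [-0.282  -0.6619]
 [-0.7456 -1.3479]
 [-1.1716 -1.2011]
 [ 0.5212 -1.5969]
 [-1.7152  1.7184]
 [ 2.6082 -0.3647]
 [-0.256  -0.9736]
 [-2.9401  0.7843]
 [-3.1013  1.2246]
 [ 2.0286  0.1563]]
knob [ 0.6306 -0.0679  0.2379] rotor [0.5501 0.0234 0.085 ]
top [ 0.5541 -0.0739  0.0564  0.2704]
scene [ 0.5582 -0.0688  0.0652  0.2402]
```

```bash
python3 - <<'E'
from fit import *
print('knobtop',tri(np.array([248,228])/4+[169.6,149.6],np.array([671,187])/4+[139.6,109.6]))
q=[o for o in obs if not isinstance(o[2],str)][:7]
rr=least_squares(lambda p:np.concatenate([proj(n,W(p,c))-u for n,u,c in q]),r.x[:3],loss='soft_l1');print(rr.x,rr.fun.reshape(-1,2))
p=rr.x
print('knob',W(p,[.075,0,.225]),'rotor',W(p,[0,.096,.085]))
for z in(.219,.23):print(z,proj('scene',W(p,[.075,0,z])),proj('scene',W(p,[.075,0,z+.013])),proj('top',W(p,[.075,0,z+.013])))
print('dial top',at_z('top',np.array([667,309])/4+[139.6,109.6],.168))
E
```

```text
knobtop (array([ 0.6298, -0.0691,  0.2366]), np.float64(0.00229424137340084))
[ 0.5542 -0.0724  0.068 ] [[-0.2144 -0.5537]
 [-0.91   -0.4995]
 [-0.3891 -0.6129]
 [-0.0281 -0.0011]
 [-0.2588 -1.3564]
 [-0.3518 -1.4911]
 [ 0.7298 -2.0649]]
knob [ 0.629  -0.0673  0.225 ] rotor [0.5477 0.0234 0.085 ]
0.219 [232.2368 212.0076] [231.9531 208.0668] [306.2978 157.1869]
0.23 [231.9971 208.6771] [231.7096 204.6841] [306.5731 156.3953]
dial top [ 0.5524 -0.0736  0.168 ]
```

{"op": "arm_command", "data": {"linear": [[0,0,-0.06],[0.06,-0.03,-0.07],[0.53,-0.257,-0.07],[0.53,-0.257,-0.07],[0.53,-0.257,-0.07],[0.53,-0.257,-0.07],[0.53,-0.257,-0.07],[0.53,-0.257,-0.07],[0.53,-0.257,-0.07],[0.53,-0.257,-0.07]], "rot": [[0,0,0],[0,0,-0.15],[0,0,-0.3],[0,0,-0.45],[0,0,-0.6],[0,0,-0.75],[0,0,-0.9],[0,0,-1.05],[0,0,-1.163],[0,0,-1.163]], "hand": [1,1,1,1,1,1,1,1,1,1]}}

```text
time_s: 2.85
tcp_pos: [0.6122, -0.0875, 0.3014]
ee_rot: [[-0.061, 0.998, 0.0], [0.998, 0.061, -0.0], [-0.0, 0.0, -1.0]]
ft_force: [0.4, -0.5, -0.2]
grip_width: 0.0849
```

{"op": "arm_command", "data": {"linear": [[0,0,0],[0,0,0]], "rot": [[0,0,0],[0,0,0]], "hand": [0.2,-0.1]}}

```text
time_s: 3.1
tcp_pos: [0.611, -0.0894, 0.3011]
ee_rot: [[-0.06, 0.998, -0.001], [0.998, 0.06, -0.0], [-0.0, -0.001, -1.0]]
ft_force: [-0.4, -1.1, -0.7]
grip_width: 0.0515
```

```bash
python3 - <<'E'
from h import *
s=telemetry.observe();print(s['time_s'],s['tcp_pos'],s['grip_width'],s['joints'])
a=cams.capture('scene');b=cams.capture('top')
cv2.imwrite('pics/1.png',np.hstack([cv2.resize(a[150:290,170:270],None,fx=4,fy=4,interpolation=2),cv2.resize(b[110:250,250:350],None,fx=4,fy=4,interpolation=2)]))
for n in('scene','top'):print(cams.place_of(n,'gauge_knob')[:1])
E
```

```text
3.1 [ 0.61099953 -0.08942517  0.30106617] 0.051495987720418995 [-3.56560407e-01  1.90489511e-01  3.19162179e-01  1.69984510e+00
 -4.26439080e-04  1.15459509e+00]
[{'uv': [231.6, 209.9], 'confidence': 0.97}]
[{'uv': [401.5, 214.1], 'confidence': 0.59}]
```

View pics/1.png

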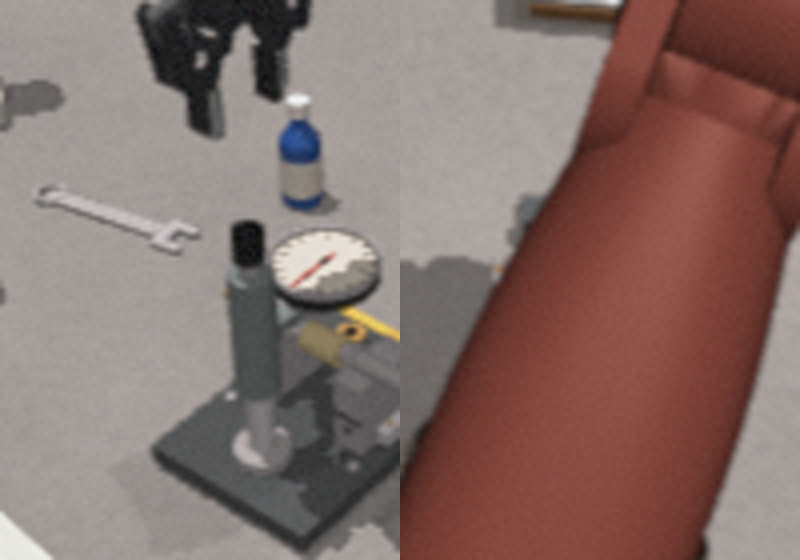

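{"op": "arm_command", "data": {"linear": [[0.0204,0.0193,0.03],[0.0204,0.0193,0.03],[0.0204,0.0193,0.03]], "rot": [[0,0,0],[0,0,0],[0,0,0]], "hand": [0.3,0.3,0.3]}}

```text
time_s: 3.68
tcp_pos: [0.6288, -0.0687, 0.2719]
ee_rot: [[-0.058, 0.998, 0.0], [0.998, 0.058, -0.0], [-0.0, 0.0, -1.0]]
ft_force: [-0.6, 0.5, 0.3]
grip_width: 0.0555
```

```bash
python3 - <<'E'
from h import *
s=telemetry.observe();print(s['time_s'],s['tcp_pos'],s['grip_width'])
a=cams.capture('scene')
x=cv2.resize(a[150:270,190:290],None,fx=5,fy=5,interpolation=2)
for z in(.238,.225):
  for dx,dy in((.027,0),(-.027,0),(0,0)):
    u=(proj('scene',s['tcp_pos']*[1,1,0]+[dx,dy,z])-[190,150])*5+2; cv2.circle(x,(int(u[0]),int(u[1])),2,(0,255,0),-1)
for dx in(.027,-.027,0):
    u=(proj('scene',s['tcp_pos']+[dx,0,0.005])-[190,150])*5+2; cv2.circle(x,(int(u[0]),int(u[1])),2,(0,255,255),-1)
cv2.imwrite('pics/2.png',x)
E
```

```text
3.675 [ 0.62880462 -0.06872308  0.27194283] 0.05546757098387864
```

View pics/2.png

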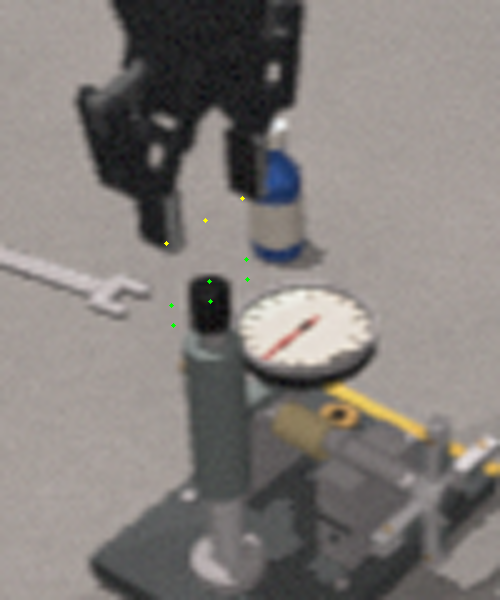

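The gripper is centred over the knob, whose middle is at z≈0.2245. I'll go down and grip it.

{"op": "arm_command", "data": {"linear": [[0,0,0.03],[0,0,0.055],[0,0,0.064],[0,0,0.064],[0,0,0.064],[0,0,0.064],[0,0,0.064],[0,0,0.064]], "rot": [[0,0,0],[0,0,0],[0,0,0],[0,0,0],[0,0,0],[0,0,0],[0,0,0],[0,0,0]], "hand": [0.3,0.3,0.3,0.1,-0.2,-0.6,-0.6,-0.6], "force": 30}}

```text
time_s: 4.72
tcp_pos: [0.6288, -0.0682, 0.2084]
ee_rot: [[-0.059, 0.998, -0.0], [0.998, 0.059, -0.001], [-0.001, -0.0, -1.0]]
ft_force: [-5.6, -0.4, 3.6]
grip_width: 0.0227
```

{"op": "arm_command", "data": {"linear": [[0,0,0.002],[0,0,0.004],[0,0,0.006],[0,0,0.008],[0,0,0.01],[0,0,0.012],[0,0,0.012]], "rot": [[0,0,0],[0,0,0],[0,0,0],[0,0,0],[0,0,0],[0,0,0],[0,0,0]], "hand": [-0.6,-0.6,-0.6,-0.6,-0.6,-0.6,-0.6]}}

```text
time_s: 5.6
tcp_pos: [0.6287, -0.0682, 0.1961]
ee_rot: [[-0.059, 0.998, -0.001], [0.998, 0.059, -0.001], [-0.001, -0.001, -1.0]]
ft_force: [-5.4, -1.5, 2.9]
grip_width: 0.0228
```

```bash
cat > dial.py <<'E'
# needle reading from the scene camera: dial face rectified to a top view (stand +x up, +y left)
from h import *
import sys
P=(.5542,-.0724,.066)
def face(im,zd,cx=None):
    c,s=np.cos(P[2]),np.sin(P[2]); L=.045
    def w(x,y): return [P[0]+c*x-s*y+OFF[0],P[1]+s*x+c*y+OFF[1],zd]
    src=np.float32([proj('scene',w(*q)) for q in((L,L),(L,-L),(-L,-L),(-L,L))])
    return cv2.warpPerspective(im,cv2.getPerspectiveTransform(src,np.float32([[0,0],[360,0],[360,360],[0,360]])),(360,360),flags=cv2.INTER_CUBIC)
OFF=[0,0]
def reading(f):
    # centre of face from white+red blob
    h=cv2.cvtColor(f,cv2.COLOR_BGR2HSV)
    red=((h[...,1]>110)&((h[...,0]<12)|(h[...,0]>168))&(h[...,2]>90)).astype(np.uint8)
    v,u=np.nonzero(red); cx,cy=180,180
    m=np.hypot(u-cx,v-cy)<150
    a=np.degrees(np.arctan2(u[m]-cx,cy-v[m]))%360; r=np.hypot(u-cx,v-cy)[m]
    return a,r,red
if __name__=='__main__':
    tag=sys.argv[1]; zk=float(sys.argv[2]); im=cams.capture('scene'); s=telemetry.observe()
    print(s['time_s'],s['tcp_pos'],s['ft_force'])
    f=face(im,zk-.062); a,r,red=reading(f)
    H,_=np.histogram(a,36,(0,360),weights=r); print(H.astype(int).tolist())
    cv2.imwrite(f'pics/d{tag}.png',np.hstack([f,cv2.resize(im[150:270,190:310],(360,360),interpolation=2)])); cv2.imwrite(f'pics/raw{tag}.png',im)
E
python3 dial.py a .2125
```

```text
5.65 [ 0.62877009 -0.06825339  0.19616248] [-5.36772205 -1.66709842  2.43720979]
[7000, 1730, 0, 0, 0, 0, 0, 0, 0, 0, 0, 0, 0, 0, 0, 546, 2191, 1316, 0, 0, 0, 0, 0, 0, 0, 0, 0, 0, 0, 0, 0, 0, 0, 0, 0, 0]
```

View pics/da.png

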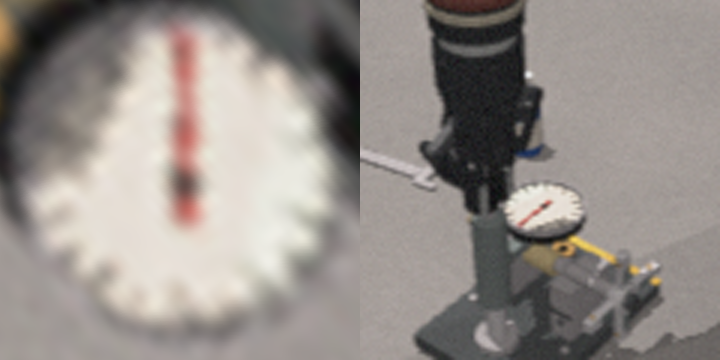

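{"op": "arm_command", "data": {"linear": [[0,0,0.0015],[0,0,0.003],[0,0,0.0045],[0,0,0.006],[0,0,0.0075],[0,0,0.0075]], "rot": [[0,0,0],[0,0,0],[0,0,0],[0,0,0],[0,0,0],[0,0,0]], "hand": [-0.6,-0.6,-0.6,-0.6,-0.6,-0.6]}}

```text
time_s: 6.4
tcp_pos: [0.6288, -0.0682, 0.1889]
ee_rot: [[-0.059, 0.998, -0.0], [0.998, 0.059, -0.001], [-0.001, -0.0, -1.0]]
ft_force: [-5.3, -1.2, 4.1]
grip_width: 0.0228
```

```bash
sed -i 's/^    a=np.degrees.*/    cx,cy=184,182; m=(np.hypot(u-cx,v-cy)>45)\&(np.hypot(u-cx,v-cy)<125)\n&/; s/^    H,_=.*/    z=np.exp(1j*np.radians(a)); print("marks",round(np.degrees(np.angle(z.mean()))%360\/36,2),"conc",abs(z.mean()).round(3),len(a))/' dial.py; python3 dial.py b .205
```

```text
6.45 [ 0.62876286 -0.06826569  0.18896587] [-6.17075306 -0.59259031  3.92031522]
marks nan conc nan 0dial.py:24: RuntimeWarning: Mean of empty slice.
  z=np.exp(1j*np.radians(a)); print("marks",round(np.degrees(np.angle(z.mean()))%360/36,2),"conc",abs(z.mean()).round(3),len(a))
  ret = ret.dtype.type(ret / rcount)
```

View pics/db.png

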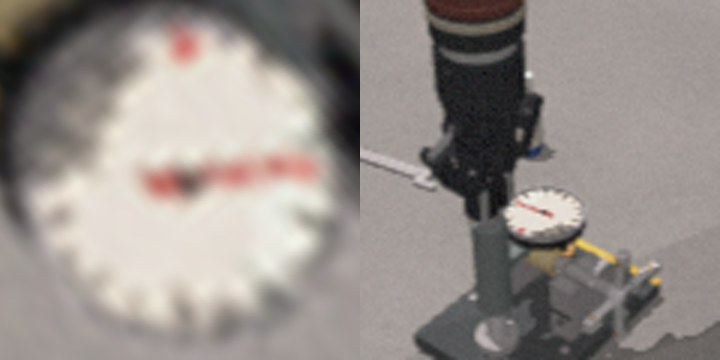

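```bash
sed -n 14,32p dial.py; python3 - <<'E'
from dial import *
im=cv2.imread('pics/rawb.png'); h=cv2.cvtColor(im,cv2.COLOR_BGR2HSV)
f=cv2.cvtColor(face(im,.143),cv2.COLOR_BGR2HSV)
for k in range(0,360,30): print(k,f[int(182-70*np.cos(np.radians(k))),int(184+70*np.sin(np.radians(k)))])
E
```

```text
red=((h[...,1]>110)&((h[...,0]<12)|(h[...,0]>168))&(h[...,2]>90)).astype(np.uint8)
    v,u=np.nonzero(red); cx,cy=180,180
    m=np.hypot(u-cx,v-cy)<150
    cx,cy=184,182; m=(np.hypot(u-cx,v-cy)>45)&(np.hypot(u-cx,v-cy)<125)
    a=np.degrees(np.arctan2(u[m]-cx,cy-v[m]))%360; r=np.hypot(u-cx,v-cy)[m]
    return a,r,red
if __name__=='__main__':
    tag=sys.argv[1]; zk=float(sys.argv[2]); im=cams.capture('scene'); s=telemetry.observe()
    print(s['time_s'],s['tcp_pos'],s['ft_force'])
    f=face(im,zk-.062); a,r,red=reading(f)
    z=np.exp(1j*np.radians(a)); print("marks",round(np.degrees(np.angle(z.mean()))%360/36,2),"conc",abs(z.mean()).round(3),len(a))
    cv2.imwrite(f'pics/d{tag}.png',np.hstack([f,cv2.resize(im[150:270,190:310],(360,360),interpolation=2)])); cv2.imwrite(f'pics/raw{tag}.png',im)
0 [ 18  19 229]
30 [ 16  19 230]
60 [ 16  25 227]
90 [  7  55 222]
120 [ 18  14 229]
150 [ 18  19 228]
180 [ 16  19 230]
210 [ 18  19 230]
240 [ 15  18 231]
270 [ 17  18 229]
300 [ 16  19 233]
330 [ 17  20 227]
```

Needle is at ≈2.3 marks. I'll lower 1.8 mm more and make the needle reader measure redness instead.

{"op": "arm_command", "data": {"linear": [[0,0,0.0009],[0,0,0.0018],[0,0,0.0018],[0,0,0.0018],[0,0,0.0018],[0,0,0.0018],[0,0,0.0018]], "rot": [[0,0,0],[0,0,0],[0,0,0],[0,0,0],[0,0,0],[0,0,0],[0,0,0]], "hand": [-0.6,-0.6,-0.6,-0.6,-0.6,-0.6,-0.6]}}

```text
time_s: 7.32
tcp_pos: [0.6288, -0.0683, 0.1873]
ee_rot: [[-0.059, 0.998, -0.0], [0.998, 0.059, -0.001], [-0.001, -0.0, -1.0]]
ft_force: [-6.1, -0.9, 5.2]
grip_width: 0.0231
```

```bash
cat > dial2.py <<'E'
from dial import *
yy,xx=np.mgrid[:360,:360]; CX,CY=185,182
def marks(im,zd):
    f=face(im,zd).astype(float); red=np.clip(f[...,2]-f[...,1]-25,0,120)   # redness
    r=np.hypot(xx-CX,yy-CY); red[(r<40)|(r>115)]=0
    z=(red*np.exp(1j*np.arctan2(xx-CX,CY-yy))).sum(); return np.degrees(np.angle(z))%360/36, abs(z)/max(red.sum(),1)
if __name__=='__main__':
    tag=sys.argv[1]; zk=float(sys.argv[2]); im=cams.capture('scene'); s=telemetry.observe()
    cv2.imwrite(f'pics/raw{tag}.png',im)
    print(s['time_s'],s['tcp_pos'],s['ft_force'],'marks',marks(im,zk-.062))
E
python3 dial2.py c .2032; python3 -c "
from dial2 import *
for t,z in(('a',.2125),('b',.205)):
    print(marks(cv2.imread(f'pics/raw{t}.png'),z-.062))" 2>&1 | tail -2
```

```text
7.375 [ 0.62879184 -0.06823402  0.18730911] [-6.53425636e+00  6.04407836e-03  4.94986908e+00] marks (np.float64(3.8700344159972246), np.float64(0.9288348785071158))
(np.float64(0.040674865541509314), np.float64(0.9176861202160849))
(np.float64(2.244494298830658), np.float64(0.9656540890710024))
```

{"op": "arm_command", "data": {"linear": [[0,0,0],[0,0,0],[0,0,0],[0,0,-0.05],[0,0,-0.1],[0,0,-0.1]], "rot": [[0,0,0],[0,0,0],[0,0,0],[0,0,0],[0,0,0],[0,0,0]], "hand": [-0.2,0.2,0.4,0.4,0.0,-1]}}

```text
time_s: 8.12
tcp_pos: [0.6308, -0.0684, 0.2909]
ee_rot: [[-0.059, 0.998, 0.007], [0.998, 0.059, -0.002], [-0.003, 0.007, -1.0]]
ft_force: [0.9, -0.2, -0.0]
grip_width: 0.0254
```

```bash
python3 dial2.py d .2032; python3 - <<'E'
from h import *
from fit import W
im=cv2.imread('pics/rawd.png')
for n in ('scene',): print(cams.place_of(n,'rotor')[:1],cams.place_of(n,'gauge_knob')[:1])
p=(.5542,-.0724,.066)
x=cv2.resize(im[210:280,250:320],None,fx=8,fy=8,interpolation=2)
def dot(q,c):
    u=(proj('scene',W(p,np.array(q)))-[250,210])*8+3.5; cv2.circle(x,(int(u[0]),int(u[1])),3,c,-1)
dot((0,.096,.085),(0,255,0))
for s in(1,-1): dot((s*.055,.096,.085),(0,0,255)); dot((0,.096,.085+s*.055),(255,0,0))
cv2.imwrite('pics/rot.png',x)
E
```

```text
8.175 [ 0.63018847 -0.06816266  0.28814192] [-1.00759795  1.021811   -1.01357493] marks (np.float64(3.864796756547451), np.float64(0.9292472554679997))
[{'uv': [278.9, 248.2], 'confidence': 0.93}] [{'uv': [231.3, 215.8], 'confidence': 0.86}]
```

View pics/rot.png

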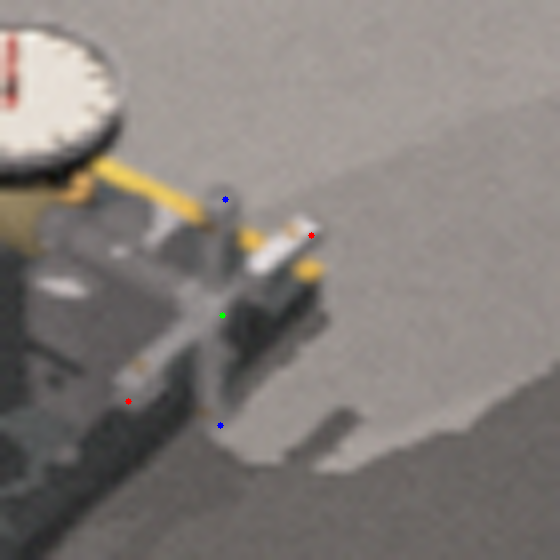

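Still 3.86 after release; the rotor's projected centre agrees with the picture to about 2 mm. Now I move the shut fingers to the robot side of the upright arm.

{"op": "arm_command", "data": {"linear": [[0.05,-0.062,0],[0.102,-0.124,0],[0.102,-0.124,0],[0.102,-0.124,0.06],[0.102,-0.124,0.12],[0.102,-0.124,0.175],[0.102,-0.124,0.175],[0.102,-0.124,0.175]], "rot": [[0,0,0],[0,0,0],[0,0,0],[0,0,0],[0,0,0],[0,0,0],[0,0,0],[0,0,0]], "hand": [-1,-1,-1,-1,-1,-1,-1,-1]}}

```text
time_s: 9.28
tcp_pos: [0.4999, 0.0265, 0.1126]
ee_rot: [[-0.059, 0.998, 0.001], [0.998, 0.059, -0.0], [-0.0, 0.001, -1.0]]
ft_force: [0.1, -0.0, 0.9]
grip_width: 0.0
```

```bash
python3 dial2.py e .2032; python3 - <<'E'
import cv2,numpy as np
im=cv2.imread('pics/rawe.png'); cv2.imwrite('pics/e.png',cv2.resize(im[190:290,240:340],None,fx=5,fy=5,interpolation=2))
E
```

```text
9.325 [0.50071251 0.02630626 0.11348988] [-0.64557967 -0.0316881   1.68206789] marks (np.float64(3.8768044047265153), np.float64(0.9763068708234963))
```

View pics/e.png

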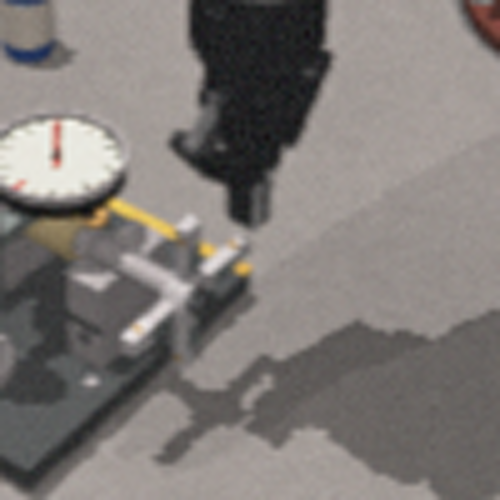

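The fingers stand clear on the robot side of the upright arm. I'll push gently along +x.

{"op": "arm_command", "data": {"linear": [[0,0.01,0],[0,0.02,0],[0,0.025,0],[0,0.03,0],[0,0.034,0],[0,0.038,0],[0,0.042,0],[0,0.046,0],[0,0.046,0]], "rot": [[0,0,0],[0,0,0],[0,0,0],[0,0,0],[0,0,0],[0,0,0],[0,0,0],[0,0,0],[0,0,0]], "hand": [-1,-1,-1,-1,-1,-1,-1,-1,-1]}}

```text
time_s: 10.45
tcp_pos: [0.5456, 0.0293, 0.1109]
ee_rot: [[-0.059, 0.998, 0.0], [0.998, 0.059, -0.0], [-0.0, 0.0, -1.0]]
ft_force: [-0.7, 0.2, -0.6]
grip_width: -0.0002
```

```bash
python3 dial2.py f .2032
```

```text
10.5 [0.54549275 0.02932399 0.11094906] [ 0.05717597  0.32359817 -0.12871832] marks (np.float64(3.279764380135335), np.float64(0.9293171929059023))
```

The reading fell to 3.28, so the high spot lies the other way. I'll hop over the arm and push it from the far side along −x.

{"op": "arm_command", "data": {"linear": [[0,-0.01,0],[0,-0.01,-0.06],[0,0.05,-0.06],[0,0.07,-0.06],[0,0.07,-0.03],[0,0.07,0],[0,0.055,0],[0,0.045,0],[0,0.038,0],[0,0.033,0]], "rot": [[0,0,0],[0,0,0],[0,0,0],[0,0,0],[0,0,0],[0,0,0],[0,0,0],[0,0,0],[0,0,0],[0,0,0]], "hand": [-1,-1,-1,-1,-1,-1,-1,-1,-1,-1]}}

```text
time_s: 11.75
tcp_pos: [0.5784, 0.0311, 0.1118]
ee_rot: [[-0.059, 0.998, 0.002], [0.998, 0.059, -0.0], [-0.0, 0.002, -1.0]]
ft_force: [0.4, -0.2, 1.4]
grip_width: 0.0002
```

{"op": "arm_command", "data": {"linear": [[0,-0.004,0],[0,-0.008,0],[0,-0.012,0],[0,-0.016,0],[0,-0.016,0]], "rot": [[0,0,0],[0,0,0],[0,0,0],[0,0,0],[0,0,0]], "hand": [-1,-1,-1,-1,-1]}}

```text
time_s: 12.38
tcp_pos: [0.5619, 0.0303, 0.1109]
ee_rot: [[-0.059, 0.998, -0.0], [0.998, 0.059, -0.0], [-0.0, -0.0, -1.0]]
ft_force: [-0.5, -0.3, 0.1]
grip_width: -0.0002
```

```bash
python3 dial2.py g .2032
```

```text
12.425 [0.56200127 0.03030399 0.11081274] [-0.01072532 -0.02185581  0.10461698] marks (np.float64(4.136386183239091), np.float64(0.9313478528160551))
```

{"op": "arm_command", "data": {"linear": [[0,-0.004,0],[0,-0.008,0],[0,-0.012,0],[0,-0.016,0],[0,-0.016,0]], "rot": [[0,0,0],[0,0,0],[0,0,0],[0,0,0],[0,0,0]], "hand": [-1,-1,-1,-1,-1]}}

```text
time_s: 13.05
tcp_pos: [0.5459, 0.0293, 0.111]
ee_rot: [[-0.059, 0.998, -0.0], [0.998, 0.059, -0.0], [-0.0, -0.0, -1.0]]
ft_force: [0.3, -0.6, -0.7]
grip_width: -0.0001
```

```bash
python3 dial2.py h .2032
```

```text
13.1 [0.54605007 0.02934248 0.11094569] [ 0.41060149 -0.55001836  0.746421  ] marks (np.float64(4.930054533746436), np.float64(0.9725538784674193))
```

{"op": "arm_command", "data": {"linear": [[0,-0.004,0],[0,-0.008,0],[0,-0.01,0],[0,-0.01,0]], "rot": [[0,0,0],[0,0,0],[0,0,0],[0,0,0]], "hand": [-1,-1,-1,-1]}}

```text
time_s: 13.6
tcp_pos: [0.5362, 0.0288, 0.111]
ee_rot: [[-0.059, 0.998, 0.0], [0.998, 0.059, -0.0], [-0.0, 0.0, -1.0]]
ft_force: [0.7, 0.2, -0.5]
grip_width: 0.0
```

```bash
python3 dial2.py i .2032; python3 - <<'E'
import cv2,numpy as np
im=cv2.imread('pics/rawi.png'); cv2.imwrite('pics/i.png',cv2.resize(im[190:290,240:340],None,fx=5,fy=5,interpolation=2))
E
```

```text
13.65 [0.53621944 0.02877129 0.11098798] [-0.55319092  0.49183837  1.28860444] marks (np.float64(5.378040021249618), np.float64(0.9017014661173315))
```

View pics/i.png

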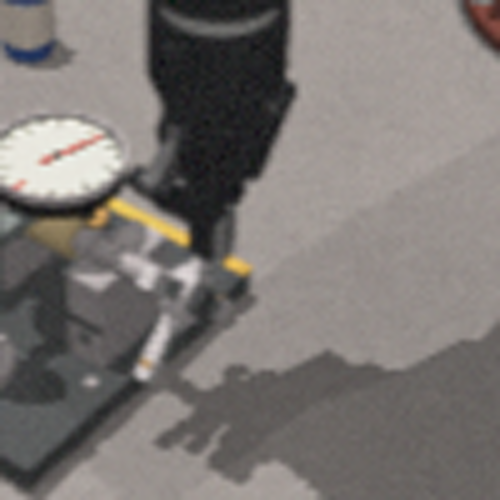

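{"op": "arm_command", "data": {"linear": [[0,0.01,0],[0,0.01,-0.06],[0,0.065,-0.06],[0,0.082,-0.06],[0,0.082,-0.03],[0,0.082,0],[0,0.07,0],[0,0.06,0],[0,0.052,0],[0,0.052,0]], "rot": [[0,0,0],[0,0,0],[0,0,0],[0,0,0],[0,0,0],[0,0,0],[0,0,0],[0,0,0],[0,0,0],[0,0,0]], "hand": [-1,-1,-1,-1,-1,-1,-1,-1,-1,-1]}}

```text
time_s: 14.9
tcp_pos: [0.5884, 0.0318, 0.1116]
ee_rot: [[-0.059, 0.998, 0.001], [0.998, 0.059, -0.0], [-0.0, 0.001, -1.0]]
ft_force: [0.1, 0.1, 0.2]
grip_width: -0.0002
```

```bash
python3 dial2.py j .2032
```

```text
14.95 [0.5883899  0.03177026 0.11124255] [ 0.52750937 -0.25126321  0.75569546] marks (np.float64(6.060795093632081), np.float64(0.8906202059538568))
```

{"op": "arm_command", "data": {"linear": [[0,-0.004,0],[0,-0.008,0],[0,-0.012,0],[0,-0.012,0]], "rot": [[0,0,0],[0,0,0],[0,0,0],[0,0,0]], "hand": [-1,-1,-1,-1]}}

```text
time_s: 15.45
tcp_pos: [0.5757, 0.0311, 0.1107]
ee_rot: [[-0.059, 0.998, -0.001], [0.998, 0.059, -0.0], [-0.0, -0.001, -1.0]]
ft_force: [0.4, 0.2, -0.2]
grip_width: 0.0001
```

```bash
python3 dial2.py k .2032
```

```text
15.5 [0.57583166 0.0311319  0.11071559] [-0.64827403  0.74554442  0.78158793] marks (np.float64(6.541770872609697), np.float64(0.9662950506305485))
```

{"op": "arm_command", "data": {"linear": [[0,-0.004,0],[0,-0.008,0],[0,-0.008,0]], "rot": [[0,0,0],[0,0,0],[0,0,0]], "hand": [-1,-1,-1]}}

```text
time_s: 15.88
tcp_pos: [0.5678, 0.0307, 0.1109]
ee_rot: [[-0.059, 0.998, -0.0], [0.998, 0.059, -0.0], [-0.0, -0.0, -1.0]]
ft_force: [0.6, 0.7, -0.4]
grip_width: -0.0004
```

```bash
python3 dial2.py l .2032
```

```text
15.925 [0.5679217  0.03068877 0.11083313] [-0.15280186 -0.43374278 -0.58648098] marks (np.float64(6.657096562488366), np.float64(0.9058642305303116))
```

{"op": "arm_command", "data": {"linear": [[0,-0.004,0],[0,-0.008,0],[0,-0.008,0]], "rot": [[0,0,0],[0,0,0],[0,0,0]], "hand": [-1,-1,-1]}}

```text
time_s: 16.3
tcp_pos: [0.5599, 0.0302, 0.1109]
ee_rot: [[-0.059, 0.998, -0.0], [0.998, 0.059, -0.0], [-0.0, -0.0, -1.0]]
ft_force: [-0.1, -0.4, 0.9]
grip_width: 0.0001
```

```bash
python3 dial2.py m .2032
```

```text
16.35 [0.55999743 0.03018576 0.11087196] [ 0.84075671 -1.03172603  0.19360154] marks (np.float64(6.871728896670181), np.float64(0.8613314288724944))
```

{"op": "arm_command", "data": {"linear": [[0,-0.004,0],[0,-0.008,0],[0,-0.008,0]], "rot": [[0,0,0],[0,0,0],[0,0,0]], "hand": [-1,-1,-1]}}

```text
time_s: 16.73
tcp_pos: [0.5518, 0.0297, 0.1108]
ee_rot: [[-0.059, 0.998, -0.001], [0.998, 0.059, -0.0], [-0.0, -0.001, -1.0]]
ft_force: [-0.4, 0.6, -0.6]
grip_width: 0.0002
```

```bash
python3 dial2.py n .2032
```

```text
16.775 [0.55199669 0.02971657 0.11086682] [-0.27305558  0.41475049  0.59986236] marks (np.float64(7.000791879340315), np.float64(0.8421202823719939))
```

```bash
python3 - <<'E'
from dial2 import *
from scipy.ndimage import gaussian_filter1d
T=dict(e=0,f=0,g=.5619,h=.5459,i=.5362,j=.5884,k=.5757,l=.5678,m=.5599,n=.5518)
ang=np.arctan2(xx-CX,CY-yy); r=np.hypot(xx-CX,yy-CY)
fs=[]
for t in T:
    f=face(cv2.imread(f'pics/raw{t}.png'),.1412); fs.append(f); F=f.astype(float)
    red=np.clip(F[...,2]-F[...,1]-15,0,120); k=(r>40)&(r<115)
    H,_=np.histogram(np.degrees(ang[k])%360,360,(0,360),weights=red[k]); H=gaussian_filter1d(H,4,mode='wrap')
    p=H.argmax(); w=np.arange(p-15,p+16); v=H[w%360]; v=np.clip(v-.3*v.max(),0,None)
    print(t,T[t],round(((w*v).sum()/v.sum())/36%10,2),'others',[(int(q),int(H[q])) for q in range(0,360,20) if H[q]>.1*H.max()],int(H.max()))
cv2.imwrite('pics/cmp.png',np.vstack([np.hstack([cv2.resize(f,(250,250)) for f in fs[4:7]]),np.hstack([cv2.resize(f,(250,250)) for f in fs[7:10]])]))
E
```

```text
e 0 3.87 others [(140, 4621)] 4632
f 0 3.27 others [(120, 4330)] 4628
g 0.5619 4.14 others [(140, 1480), (160, 810)] 4030
h 0.5459 4.93 others [(180, 3894)] 4146
i 0.5362 5.38 others [(180, 916), (200, 2871)] 3995
j 0.5884 6.09 others [(200, 327), (220, 2752)] 2752
k 0.5757 6.52 others [(240, 2788)] 3903
l 0.5678 6.68 others [(240, 4046)] 4087
m 0.5599 6.88 others [(240, 2277), (260, 981)] 3961
n 0.5518 6.99 others [(240, 1058), (260, 1908)] 3895
```

View pics/cmp.png

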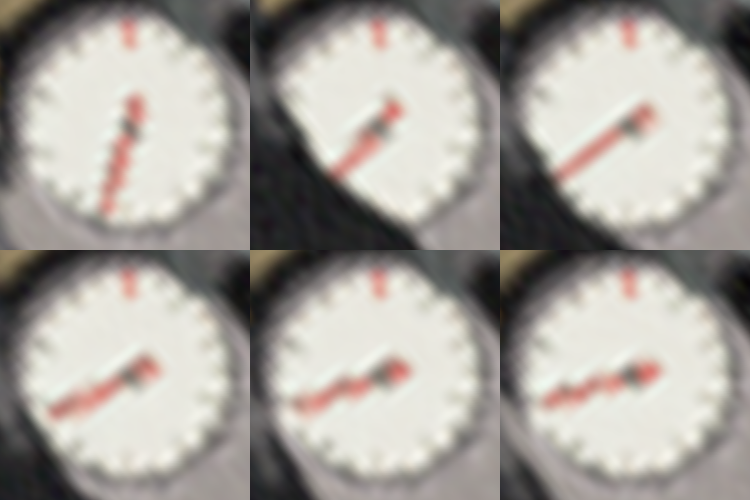

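The readings are consistent (6.52, 6.68, 6.88, 6.99) and flattening, so the peak is about 10° further. One small push more.

{"op": "arm_command", "data": {"linear": [[0,-0.003,0],[0,-0.006,0],[0,-0.006,0]], "rot": [[0,0,0],[0,0,0],[0,0,0]], "hand": [-1,-1,-1]}}

```text
time_s: 17.15
tcp_pos: [0.546, 0.0294, 0.111]
ee_rot: [[-0.059, 0.998, -0.0], [0.998, 0.059, -0.0], [-0.0, -0.0, -1.0]]
ft_force: [-0.4, -0.2, -0.5]
grip_width: -0.0004
```

```bash
cat > rd.py <<'E'
from dial2 import *
from scipy.ndimage import gaussian_filter1d
ang=np.arctan2(xx-CX,CY-yy); r=np.hypot(xx-CX,yy-CY)
def rd(im):
    F=face(im,.1412).astype(float); red=np.clip(F[...,2]-F[...,1]-15,0,120); k=(r>40)&(r<115)
    H,_=np.histogram(np.degrees(ang[k])%360,360,(0,360),weights=red[k]); H=gaussian_filter1d(H,4,mode='wrap')
    p=H.argmax(); w=np.arange(p-15,p+16); v=H[w%360]; v=np.clip(v-.3*v.max(),0,None)
    return ((w*v).sum()/v.sum())/36%10
if __name__=='__main__':
    im=cams.capture('scene'); cv2.imwrite(f'pics/raw{sys.argv[1]}.png',im); s=telemetry.observe(); print(s['time_s'],s['tcp_pos'],round(rd(im),3),round(rd(cams.capture('scene')),3))
E
python3 rd.py o
```

```text
17.2 [0.54612946 0.02935205 0.11096391] 7.015 7.014
```

{"op": "arm_command", "data": {"linear": [[0,-0.003,0],[0,-0.006,0],[0,-0.006,0]], "rot": [[0,0,0],[0,0,0],[0,0,0]], "hand": [-1,-1,-1]}}

```text
time_s: 17.62
tcp_pos: [0.5401, 0.029, 0.111]
ee_rot: [[-0.059, 0.998, -0.0], [0.998, 0.059, -0.0], [-0.0, -0.0, -1.0]]
ft_force: [1.1, 0.2, 0.3]
grip_width: -0.0005
```

```bash
python3 rd.py p; python3 - <<'E'
import numpy as np
from scipy.optimize import least_squares,brentq
x=np.array([.5619,.5459,.5362, .5884,.5757,.5678,.5599,.5518,.5458]);y=np.array([4.14,4.93,5.38,6.09,6.52,6.68,6.88,6.99,np.nan]);off=np.r_[[0]*3,[-90]*6]
for hw in(.005,.008,.011):
    def th(X,h): 
        e=X-.548-.001-h; return np.degrees(brentq(lambda t:.0265*np.tan(t)+.007/np.cos(t)-e,-1.2,1.2))
    t=np.array([th(a,hw) for a in x])+off; g=~np.isnan(y)
    f=least_squares(lambda p:p[0]+2*np.cos(np.radians(t[g]-p[1]))-y[g],[5,-150]); print(hw,t.round(),f.x,f.fun.round(2))
E
```

```text
17.675 [0.54015492 0.02900778 0.11098894] 6.966 6.969
0.005 [   2.  -32.  -47.  -47.  -62.  -76.  -92. -110. -122.] [   5.09494314 -117.82975446] [-0.04  0.3   0.36 -0.34 -0.29 -0.09  0.02  0.09]
0.008 [  -5.  -37.  -50.  -50.  -67.  -82.  -99. -116. -127.] [   5.06657987 -121.62743055] [ 0.02  0.32  0.32 -0.39 -0.29 -0.07  0.03  0.07]
0.011 [ -11.  -42.  -53.  -53.  -72.  -88. -106. -122. -132.] [   5.04302962 -125.5812963 ] [ 0.08  0.32  0.27 -0.43 -0.28 -0.05  0.04  0.05]
```

The peak is just passed: 7.015 → 6.967, about 13° beyond. I'll come round and nudge it back slightly from the robot side.

{"op": "arm_command", "data": {"linear": [[0,0.01,0],[0,0.01,-0.065],[0,-0.045,-0.065],[0,-0.065,-0.065],[0,-0.065,-0.03],[0,-0.065,0],[0,-0.045,0],[0,-0.036,0],[0,-0.032,0],[0,-0.032,0]], "rot": [[0,0,0],[0,0,0],[0,0,0],[0,0,0],[0,0,0],[0,0,0],[0,0,0],[0,0,0],[0,0,0],[0,0,0]], "hand": [-1,-1,-1,-1,-1,-1,-1,-1,-1,-1]}}

```text
time_s: 18.98
tcp_pos: [0.5088, 0.0271, 0.1113]
ee_rot: [[-0.059, 0.998, 0.001], [0.998, 0.059, -0.0], [-0.0, 0.001, -1.0]]
ft_force: [0.5, -0.3, 0.5]
grip_width: 0.0001
```

```bash
python3 rd.py q
```

```text
19.025 [0.50862104 0.0270744  0.111246  ] 6.952 6.955
```

{"op": "arm_command", "data": {"linear": [[0,0.002,0],[0,0.004,0],[0,0.004,0]], "rot": [[0,0,0],[0,0,0],[0,0,0]], "hand": [-1,-1,-1]}}

```text
time_s: 19.45
tcp_pos: [0.5125, 0.0273, 0.111]
ee_rot: [[-0.059, 0.998, 0.0], [0.998, 0.059, -0.0], [-0.0, 0.0, -1.0]]
ft_force: [-0.3, -0.4, 1.4]
grip_width: 0.0001
```

```bash
python3 rd.py r
```

```text
19.5 [0.51247819 0.02734624 0.11097088] 6.916 6.914
```

{"op": "arm_command", "data": {"linear": [[0,0.002,0],[0,0.004,0],[0,0.004,0]], "rot": [[0,0,0],[0,0,0],[0,0,0]], "hand": [-1,-1,-1]}}

```text
time_s: 19.92
tcp_pos: [0.5165, 0.0276, 0.1109]
ee_rot: [[-0.059, 0.998, 0.0], [0.998, 0.059, -0.0], [-0.0, 0.0, -1.0]]
ft_force: [-0.5, -0.0, 0.2]
grip_width: 0.0
```

```bash
python3 rd.py s; python3 - <<'E'
import cv2,numpy as np
cv2.imwrite('pics/ps.png',np.hstack([cv2.resize(cv2.imread(f'pics/raw{t}.png')[200:280,240:320],None,fx=5,fy=5,interpolation=2) for t in 'ps']))
E
```

```text
19.975 [0.51648794 0.02760467 0.11089924] 6.835 6.836
```

View pics/ps.png

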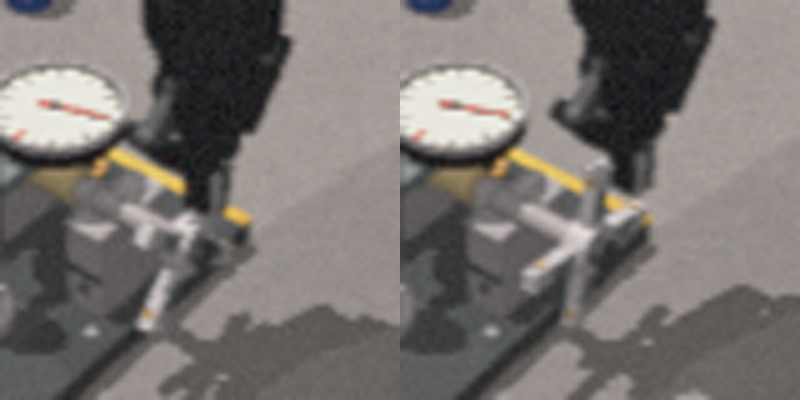

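The nudge turned it back about 20° past the peak (6.84), because the fingers are thicker than I assumed. I'll repeat the far-side push and stop at x≈0.5475, where the maximum was.

{"op": "arm_command", "data": {"linear": [[0,-0.012,0],[0,-0.012,-0.065],[0,0.05,-0.065],[0,0.11,-0.065],[0,0.11,-0.065],[0,0.11,-0.03],[0,0.11,0],[0,0.09,0],[0,0.075,0],[0,0.068,0]], "rot": [[0,0,0],[0,0,0],[0,0,0],[0,0,0],[0,0,0],[0,0,0],[0,0,0],[0,0,0],[0,0,0],[0,0,0]], "hand": [-1,-1,-1,-1,-1,-1,-1,-1,-1,-1]}}

```text
time_s: 21.28
tcp_pos: [0.5833, 0.0317, 0.1114]
ee_rot: [[-0.059, 0.998, 0.001], [0.998, 0.059, -0.0], [-0.0, 0.001, -1.0]]
ft_force: [-0.4, 0.1, -0.2]
grip_width: 0.0001
```

```bash
python3 rd.py t
```

```text
21.325 [0.58312002 0.0316459  0.11152492] 6.838 6.842
```

{"op": "arm_command", "data": {"linear": [[0,-0.004,0],[0,-0.008,0],[0,-0.012,0],[0,-0.016,0],[0,-0.02,0],[0,-0.024,0],[0,-0.028,0],[0,-0.031,0],[0,-0.031,0]], "rot": [[0,0,0],[0,0,0],[0,0,0],[0,0,0],[0,0,0],[0,0,0],[0,0,0],[0,0,0],[0,0,0]], "hand": [-1,-1,-1,-1,-1,-1,-1,-1,-1]}}

```text
time_s: 22.5
tcp_pos: [0.5531, 0.0298, 0.111]
ee_rot: [[-0.059, 0.998, -0.0], [0.998, 0.059, -0.0], [-0.0, -0.0, -1.0]]
ft_force: [0.2, -0.8, -0.2]
grip_width: 0.0003
```

```bash
python3 rd.py u
```

```text
22.55 [0.55314536 0.02975119 0.11093537] 6.981 6.98
```

{"op": "arm_command", "data": {"linear": [[0,-0.002,0],[0,-0.004,0],[0,-0.005,0],[0,-0.005,0]], "rot": [[0,0,0],[0,0,0],[0,0,0],[0,0,0]], "hand": [-1,-1,-1,-1]}}

```text
time_s: 23.1
tcp_pos: [0.5482, 0.0295, 0.111]
ee_rot: [[-0.059, 0.998, 0.0], [0.998, 0.059, -0.0], [-0.0, -0.0, -1.0]]
ft_force: [0.7, -0.5, 0.7]
grip_width: -0.0
```

```bash
python3 rd.py v
```

```text
23.15 [0.54823731 0.02947998 0.11097342] 7.013 7.014
```

{"op": "arm_command", "data": {"linear": [[0,0.006,0],[0,0.02,0],[0,0.03,-0.03],[0,0.03,-0.08],[0,0.03,-0.14],[0,-0.03,-0.16],[0,-0.03,-0.16],[0,-0.03,-0.16]], "rot": [[0,0,0],[0,0,0],[0,0,0],[0,0,0],[0,0,0],[0,0,0],[0,0,0],[0,0,0]], "hand": [-1,-1,-1,-1,-1,-1,-1,-1]}}

```text
time_s: 24.2
tcp_pos: [0.5187, 0.0277, 0.2708]
ee_rot: [[-0.059, 0.998, 0.001], [0.998, 0.059, -0.0], [-0.0, 0.001, -1.0]]
ft_force: [0.1, 0.7, -1.1]
grip_width: -0.0001
```

```bash
python3 rd.py w; python3 - <<'E'
from rd import *
s=telemetry.observe();print(s['ft_force'])
a=cv2.imread('pics/raw_0.png') if 0 else cv2.imread('pics/scene0.png'); b=cv2.imread('pics/raww.png')
for t in('rotor_nut','oil','bucket0','vial','dish','tape_roll','wrench','rotor'): print(t,[np.round(q['uv']).tolist() for q in cams.recognise('scene',t)[:2]])
E
```

```text
24.25 [0.51874189 0.02768309 0.27024973] 7.001 6.999
[0.2093634  0.09224008 0.42604453]
rotor_nut [[410.0, 283.0]]
oil [[245.0, 190.0]]
bucket0 [[392.0, 265.0], [409.0, 281.0]]
vial [[418.0, 319.0]]
dish [[156.0, 220.0]]
tape_roll [[381.0, 385.0]]
wrench [[201.0, 206.0], [155.0, 219.0]]
rotor [[269.0, 246.0]]
```

The needle stays at 7.00 with the arm clear, which matches the maximum I found. Handing in.

```bash
python3 -c "
from h import *
print(job.finish_job(), telemetry.observe()['time_s'])"
```

```text
the job is handed in; nothing more can be done
the job is handed in; nothing more can be done
```

I lowered the gauge onto the gold seat until the needle stood at about 3.9 marks. Then I turned the spindle by pushing the rotor arms and left it at the highest reading I found. The job was handed in at about 25 s.

- **High spot:** the highest reading seen was 7.015 marks, and it fell to 6.97 when pushed past that point. Coming back, my nudge overshot the peak to 6.84 because the fingers are thicker than I assumed, so I pushed it forward again.
- **Last reading:** the needle stood at 7.00 marks with the arm raised clear and the wrist force near zero, so the high spot should be well within the 25-degree allowance.
- **What did not agree:** needle readings near the peak differed by about 0.05 marks between passes. The sine fitted to readings against angles estimated from the finger position fitted poorly (errors up to 0.4 marks), so I placed the peak from the dial readings alone.
- **Other things on the bench:** in the final picture most were found about where they began. The network mistook a bucket for the brass nut, so I have no final check on the nut itself. The fingers never came near it.

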